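# Hold the swab canister open

### The arm

A 6-joint arm with a two-finger parallel gripper is mounted at the origin on the work surface. World frame = base frame: x ahead of the robot, y to its left, z up, the work surface at z = 0. Lengths are in m, angles in degrees, forces in N, time in s.
With the tool pointing down it reaches from about 0.25 to 0.725 m from the base axis. Payload 9.7 kg.
Tool frame: the origin (TCP) lies on the mounting face of the last link; the fingertips stand 173 mm ahead of it and the grasp point (between the pads) lies 155 mm ahead of it; z points along the fingers, y is the line along which they close (so a half turn about z gives the same grasp; the last joint's range is limited). The gripper opens to 85 mm and grips with 20 to 120 N. Pads are 22 mm wide; open, the fingers measure 114 mm over their backs; the gripper's body (76 mm by 85 mm) begins 54 mm behind the grasp point. The pads swing forward as they close: fully open they stand 13 mm farther back than shut.
Start: joints at [-73.969, 4.979, 10.078, 95.1, 0, 90], TCP at [0.152, -0.529, 0.405] pointing down, gripper open.
Joint ranges: [-179.16, 179.16], [-48.56, 103.87], [-65.8, 70.77], [-126.05, 130.52], [-82.76, 87.17], [-180, 180]. Speed limits (degrees/s): [127.2, 127.2, 147.25, 180, 180, 180].

### API

Orientations are given as [roll, pitch, yaw] about the fixed x, y, z axes, in that order (R = Rz(yaw) Ry(pitch) Rx(roll)).
In Python, from workcell import bot, camera, camera_model, outline_of, pinpoint gives the robot as it stands.
- The arm moves only by the tool move_arm, never from a script. Its arguments are lists of equal length, an entry for each row: "jaw": the closure, from 0 (fully open) to 1 (shut); "delta_pos": the shift along the world's x, y, z in m, a list of three; "yaw": the turn about the world's z in rad. In form: {"jaw": [jaw, ...], "delta_pos": [[dx, dy, dz], ...], "yaw": [yaw, ...]}. A call has 1 to 10 rows; each row shifts and turns the commanded pose from where the row before left it; what a row does not reach is not made up. A row lasts 1/12 s, in which the tool goes at most 41.7 mm and 7.16 degrees, less where a joint would pass 70% of its speed; a pose out of reach is approached as far as the arm can. A call with a gripper value outside its range is refused whole. The fingers move at their own pace and stop on an object; "force" is the grip in N (left out, the last holds). Time passes only in rows, so rows that do not move let the fingers close. It gives the time, the measured TCP pose, the force, the opening and the grip force at its end, in the units of the state.
- bot.get_obs(): the state, without advancing time (a new reading comes with each control period).
- camera(name): name is "scene" or "top"; returns the picture (480x640x3 uint8, red, green, blue); there is no depth.
- camera_model(name): a dict with "fx", "fy", "cx", "cy" (pixels), "R" (3x3) and "t" (3): a world point X has camera coordinates R X + t. Camera axes: x right, y down, z forward; pixel columns grow to the right and rows downward; lengths in m; the calibration is good to about 2 mm. A picture is of the moment at which its call begins. camera_model takes no time and is no camera call.
- bot.job_done(): hands the job in; it is judged then, once.
Trained networks look in the newest picture that a camera, given by its name, has taken for a name from the list of things; names that differ only in an ending like _2 or _b are one class to them, and where a whole thing is asked for, a point or a joint stands for the part that bears it (a point fixed in the world has none). Each returns a list of dicts, best first, with "confidence" (0 to 1); they miss things now and then, are a little off and sometimes report something else, mostly with a low value. They report only what shows in the picture. A call takes as long as a camera call. They do not tell look-alikes from the thing itself.
- outline_of(camera, thing): "mask" (480x640 bool, what is visible of it) and "xy" ([column, row] in pixels, amid what is visible of it).
- pinpoint(camera, thing): "xy" ([column, row] in pixels: a listed point, or the origin of a listed thing).
The state is a dict: "time": time; "q": joint angles; "qd": joint speeds; "joint_efforts": joint torques, N m; "ee_pos": TCP position; "tcp_rot": TCP orientation; "wrist_force": force on the tool from outside, world axes, zero at the start; "torque": the same for the moment, N m; "opening": finger opening in m; "grasp_force": force on a finger pad.
Only numpy, scipy, OpenCV 4.12 (cv2) and the standard library are available. Lean on these libraries where they do the work, as an engineer would, in place of code of your own. Each camera call takes 0.05 s, during which the arm holds its last target. There are 200 camera calls.

### The job

The nail clipper has been left lying on the lid of the swab canister: take it off and lay it flat in the bamboo tray, without dropping it. Then open the canister (pressing its lever down lifts the lid) and hold the lid open at 60 degrees so that I can take a swab. The lid springs shut by itself, so finish while still holding it there; keep the canister standing in its place and leave the other things on the sill alone.

Things in the scene. Friction and masses are not known exactly. Their poses are not given: they have to be found in the camera images.
- canister: Round aluminium swab canister, 96 mm in diameter, loose on the sill, 0.5 to 0.85 kg, thin black rubber foot, open at the top under the lid (rim 116 mm above the sill). Origin at the centre of its underside, z up. Its hinge and lever are on its -x side; yaw 0 has them facing the robot. About 6 N or more down on the lever would begin to tip it.
- lid (a joint): Opening angle of the canister's flat round aluminium lid (101 mm across), rad: 0 shut, 1.047 = 60 degrees open, stop at 1.65. Turns about hinge, along the canister's y axis. Weight and a spring always drive it shut. The lever behind the hinge is one piece with the lid: pushing its end (thumb_bar) down lifts the lid and takes only about 1.5 to 3 N.
- hinge (a point): Centre of the hinge axis on the canister's -x side, 54 mm from its centre line and 118 mm above the sill. Fixed to the canister, same axes.
- thumb_bar (a point): Centre of the black thumb bar ending the lever: round, 12 mm thick, 34 mm long, parallel to the hinge, 44 mm from it, on a steel strap 14 mm wide. Lid shut: 36 mm outwards (canister -x) of the hinge and 25 mm above it (35 degrees above level). Lid 60 degrees open: 40 mm outwards and 19 mm below it (25 degrees below level). Nothing lies under it.
- lid_top (a point): Centre of the lid's flat upper face; 125 mm above the sill when shut. Moves with the lid.
- clipper: Chrome nail clipper, 72 mm long (x), 14 mm wide (y), 13.5 mm thick (z), 35 to 70 g, at the start lying flat on the shut lid at any yaw. Origin at the centre of its underside.
- tray: Shallow bamboo tray, 115 mm (x) by 165 mm (y), walls 5 mm thick and 14 mm high, its inner floor 5 mm above the sill, empty, 0.45 kg, loose. Origin at the centre of its underside.
- tumbler: Frosted glass tumbler, 76 mm across the rim, 95 mm high, empty, loose; leave alone. Origin at the centre of its underside.
- shaver_case: White plastic shaver case, 70 mm (x) by 175 mm (y) by 46 mm high, loose; leave alone. Origin at the centre of its underside.
- blue_box: Blue-glazed ceramic box with a lid and a white knob, 79 mm (x) by 99 mm (y) by 71 mm high, loose; leave alone. Origin at the centre of its underside.
Mind the look-alikes: they are no part of the job. There is more than one size of the canister; the job needs the smallest.

How it is judged:
By the outcome, as a careful person would: the job done as asked, in the order asked, and still so for the second after the job is handed in, while the arm keeps its last pose, push and grip.
It also fails if it takes over 48 s, if anything falls off the work surface, if the arm or the gripper's body presses on something with over 40 N, if the wrist force passes 120 N, or if a joint passes its speed limit or range.

## Working session

There is one attempt and no reset: what is moved stays moved. The work goes in short steps, Python scripts to look and compute and a tool call to move; the robot and the scene stay as the last step left them, time stands still between calls to the robot, and variables do not carry over. Pictures are saved under pics/ and viewed, at most 10 in all, crops included, and the job is handed in when it is done.

Besides the shell and the picture viewer there is one more tool, called after "Request:" in YAML: its name, and indented under it one key for each argument. move_arm: Moves the arm, as the interface text tells. Its arguments: {"type":"object","properties":{"jaw":{"type":"array"},"delta_pos":{"type":"array"},"yaw":{"type":"array"},"force":{"type":"number"}},"required":["jaw","delta_pos","yaw"]}

```bash
mkdir -p pics; cat > h.py <<'E'
import numpy as np, cv2
from workcell import bot, camera, camera_model, outline_of, pinpoint
def save(n,f):
    im=camera(n); cv2.imwrite(f,im[:,:,::-1]); return im
def proj(n,X):
    m=camera_model(n); c=np.array(m["R"])@np.array(X,float)+np.array(m["t"]); return np.array([m["fx"]*c[0]/c[2]+m["cx"],m["fy"]*c[1]/c[2]+m["cy"]])
def ray(n,p):
    m=camera_model(n); R=np.array(m["R"]); d=R.T@np.array([(p[0]-m["cx"])/m["fx"],(p[1]-m["cy"])/m["fy"],1]); return -R.T@np.array(m["t"]),d/np.linalg.norm(d)
def onz(n,p,z):
    o,d=ray(n,p); return o+d*(z-o[2])/d[2]
def tri(p,q,a="scene",b="top"):
    o1,d1=ray(a,p);o2,d2=ray(b,q)
    s=np.linalg.lstsq(np.stack([d1,-d2],1),o2-o1,rcond=None)[0]
    A=o1+s[0]*d1;B=o2+s[1]*d2
    return (A+B)/2,np.linalg.norm(A-B)
E
python3 - <<'E'
from h import *
a=save("scene","pics/s0.png");b=save("top","pics/t0.png")
for n in("scene","top"):
    print(n,ray(n,(320,240)))
    for t in("canister","hinge","thumb_bar","lid_top","clipper","tray","tumbler","shaver_case","blue_box"):
        print(n,t,[(np.round(r["xy"]).tolist(),round(r["confidence"],2)) for r in pinpoint(n,t)])
E
```

```text
scene (array([ 0.82192177, -0.57399682,  0.81892565]), array([-0.31744766,  0.52613545, -0.78892869]))
scene canister [([189.0, 286.0], 0.92), ([212.0, 418.0], 0.89), ([292.0, 315.0], 0.81)]
scene hinge [([241.0, 389.0], 0.86), ([169.0, 218.0], 0.76), ([274.0, 263.0], 0.7)]
scene thumb_bar [([261.0, 248.0], 0.74), ([165.0, 186.0], 0.67), ([268.0, 375.0], 0.64)]
scene lid_top [([193.0, 386.0], 0.93), ([174.0, 242.0], 0.77), ([291.0, 283.0], 0.76)]
scene clipper [([295.0, 287.0], 0.74)]
scene tray [([384.0, 196.0], 0.62), ([292.0, 284.0], 0.61)]
scene tumbler [([348.0, 380.0], 0.97)]
scene shaver_case [([421.0, 273.0], 0.79)]
scene blue_box [([455.0, 199.0], 0.75)]
top (array([ 0.43889778, -0.09315717,  1.29545225]), array([ 0.08328034,  0.0280039 , -0.9961326 ]))
top canister [([486.0, 240.0], 0.9), ([412.0, 326.0], 0.69), ([384.0, 237.0], 0.64)]
top hinge [([488.0, 208.0], 0.77), ([384.0, 252.0], 0.69), ([400.0, 357.0], 0.67)]
top thumb_bar [([389.0, 374.0], 0.97), ([476.0, 190.0], 0.87), ([382.0, 270.0], 0.86)]
top lid_top [([422.0, 333.0], 0.91), ([391.0, 230.0], 0.89), ([506.0, 233.0], 0.56), ([384.0, 255.0], 0.39)]
top clipper [([394.0, 231.0], 0.45)]
top tray [([222.0, 236.0], 0.87), ([296.0, 164.0], 0.41)]
top tumbler [([405.0, 172.0], 0.57)]
top shaver_case [([294.0, 167.0], 0.67)]
top blue_box [([197.0, 172.0], 0.95)]
```

View pics/s0.png

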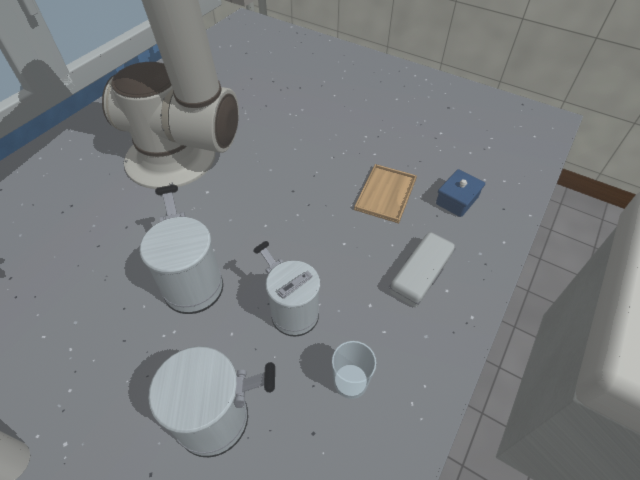

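View pics/t0.png

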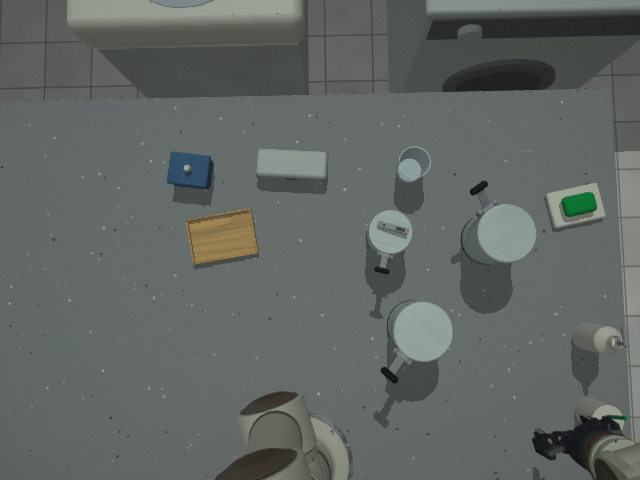

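Scene view: three canisters at (292,298), (182,262), (205,400), which are (390,232), (421,330), (500,234) in the top view. The first is visibly the smallest and carries the clipper, so I take it as the one meant. The tray is at scene (385,193) / top (222,237). I'll confirm with a crop and measure.

```bash
python3 - <<'E'
from h import *
a=save("scene","pics/s1.png");b=save("top","pics/t1.png")
c=np.hstack([cv2.resize(a[225:345,235:335],(400,480),interpolation=2),cv2.resize(b[195:291,345:425],(400,480),interpolation=2)])
cv2.imwrite("pics/crop1.png",c[:,:,::-1])
P={}
for t in("hinge","thumb_bar","lid_top","canister","clipper","tray"):
    S=[r["xy"] for r in pinpoint("scene",t)];T=[r["xy"] for r in pinpoint("top",t)]
    for s in S:
        for q in T:
            X,e=tri(s,q)
            if e<.02: print(t,np.round(s),np.round(q),np.round(X,4),round(e,4))
# lid diameters on z guess
for t in("lid_top","clipper","tray","canister"):
  for n in("scene","top"):
    for r in outline_of(n,t):
        m=r["mask"].astype(np.uint8); cs=max(cv2.findContours(m,0,1)[0],key=cv2.contourArea)
        z={"lid_top":.125,"clipper":.1385,"tray":.014,"canister":.06}[t]
        w=np.array([onz(n,p,z)[:2] for p in cs[:,0]],np.float32)*1000
        (x,y),(w1,h1),an=cv2.minAreaRect(w); 
        print(t,n,np.round(r["xy"]),round(r["confidence"],2),"c",round(x,1),round(y,1),"size",round(w1,1),round(h1,1),round(an,1))
print(bot.get_obs()["time"],bot.get_obs()["tcp_rot"],bot.get_obs()["opening"])
E
```

```text
hinge [170. 216.] [400. 357.] [ 0.2761 -0.2338  0.1541] 0.007
hinge [273. 268.] [386. 253.] [ 0.5026 -0.2104  0.1217] 0.0067
thumb_bar [270. 376.] [478. 189.] [ 0.636  -0.4028  0.1868] 0.0007
thumb_bar [270. 376.] [382. 270.] [ 0.475  -0.2468 -0.3752] 0.0102
thumb_bar [262. 247.] [478. 189.] [ 0.5996 -0.3414  0.4014] 0.0053
thumb_bar [262. 247.] [382. 270.] [ 0.4666 -0.1964  0.1457] 0.0005
thumb_bar [168. 186.] [390. 376.] [ 0.2461 -0.2023  0.1952] 0.005
lid_top [192. 387.] [425. 329.] [ 0.2862 -0.3805 -0.4293] 0.0064
lid_top [192. 387.] [508. 236.] [ 0.5369 -0.4709  0.1545] 0.0031
lid_top [295. 282.] [390. 230.] [ 0.5558 -0.2184  0.1261] 0.0005
lid_top [173. 244.] [425. 329.] [ 0.3352 -0.2854  0.1639] 0.006
lid_top [173. 244.] [508. 236.] [ 0.5134 -0.3909  0.4035] 0.004
canister [293. 317.] [385. 234.] [ 0.5546 -0.2225 -0.0034] 0.0123
canister [190. 288.] [413. 326.] [ 0.3294 -0.2849  0.0037] 0.0053
canister [190. 288.] [486. 240.] [ 0.5118 -0.387   0.2999] 0.0123
canister [213. 414.] [486. 240.] [ 0.5394 -0.4649  0.0113] 0.0033
clipper [298. 286.] [392. 231.] [ 0.5584 -0.2224  0.11
[... 564 characters left out ...]
57 c 562.8 -221.6 size 69.6 16.4 74.0
clipper top [292. 167.] 0.47 c 707.0 0.9 size 161.8 71.2 85.8
tray scene [387. 193.] 0.56 c 557.7 179.8 size 119.4 179.9 9.6
tray top [223. 239.] 0.71 c 559.4 187.6 size 115.7 168.2 9.4
canister scene [181. 259.] 0.84 c 259.9 -239.4 size 145.6 359.3 66.5
canister scene [423. 268.] 0.71 c 733.6 -14.9 size 188.9 72.7 85.1
canister scene [201. 396.] 0.65 c 531.3 -455.5 size 208.4 171.5 17.3
canister top [386. 241.] 0.84 c 542.0 -213.2 size 104.9 146.8 51.9
canister top [497. 234.] 0.71 c 568.2 -487.3 size 174.6 192.4 76.0
canister top [419. 332.] 0.63 c 314.3 -267.2 size 153.0 198.0 28.4
2.1 [1.79997684e+02 1.00238916e-03 1.60320662e+01] 0.08512897655522526
```

View pics/crop1.png

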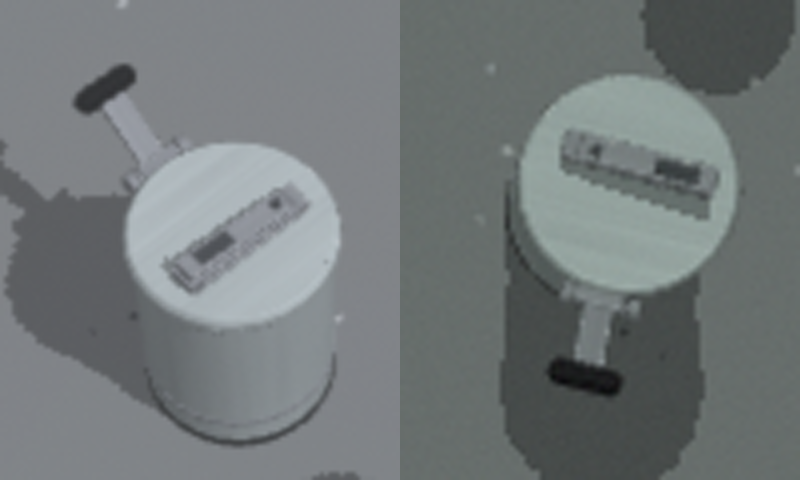

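The crop confirms it: the smallest canister (lid measures about 100 mm) carries the clipper, and its lever points towards the robot. Estimates that agree with the text: lid_top (0.556,-0.218,0.126), thumb bar (0.467,-0.196,0.146), canister yaw about -14°, clipper axis about 74°. Moving above the clipper.

Request:
move_arm:
  jaw: [0.5,0.5,0.5,0.5,0.5,0.5,0.5,0.5,0.5,0.5]
  delta_pos:
    - [0.0256,0.019,0]
    - [0.0256,0.019,0]
    - [0.0256,0.019,0]
    - [0.0256,0.019,0]
    - [0.0256,0.019,0]
    - [0.0256,0.019,0]
    - [0.0256,0.019,0]
    - [0.0256,0.019,0]
    - [0.0256,0.019,0]
    - [0.0256,0.019,0]
  yaw: [0.0635,0.0635,0.0635,0.0635,0.0635,0.0635,0.0635,0.0635,0.0635,0.0635]
  force: 30

```text
time: 2.93
ee_pos: [0.409, -0.3374, 0.4048]
tcp_rot: [180.0, 0.0, 52.6]
wrist_force: [0.5, -0.3, -0.4]
opening: 0.0427
grasp_force: 0.0
```

Request:
move_arm:
  jaw: [0.5,0.5,0.5,0.5,0.5,0.5,0.5]
  delta_pos:
    - [0.0256,0.019,0]
    - [0.0256,0.019,0]
    - [0.0256,0.019,0]
    - [0.0256,0.019,0]
    - [0.0256,0.019,0]
    - [0.0256,0.019,0]
    - [0,0,0]
  yaw: [0.0635,0.0635,0.0635,0.0635,0.0635,0.0635,0]

```text
time: 3.52
ee_pos: [0.5648, -0.2216, 0.4035]
tcp_rot: [-180.0, -0.1, 74.7]
wrist_force: [-0.9, -0.6, -0.6]
opening: 0.0429
grasp_force: 0.0
```

Request:
move_arm:
  jaw: [0.5,0.5,0.5,0.5]
  delta_pos:
    - [-0.001,-0.001,-0.025]
    - [-0.001,-0.001,-0.025]
    - [0,0,-0.022]
    - [0,0,0]
  yaw: [0,0,0,0]

```text
time: 3.85
ee_pos: [0.5588, -0.2264, 0.3279]
tcp_rot: [-179.6, -0.0, 74.2]
wrist_force: [-0.5, 0.1, -0.8]
opening: 0.0427
grasp_force: 0.0
```

```bash
python3 - <<'E'
from h import *
a=save("scene","pics/s2.png");b=save("top","pics/t2.png")
o=bot.get_obs();print(o["ee_pos"],o["tcp_rot"],o["q"])
c=np.hstack([cv2.resize(a[205:325,235:335],(400,480),interpolation=2),cv2.resize(b[185:281,345:425],(400,480),interpolation=2)])
cv2.imwrite("pics/crop2.png",c[:,:,::-1])
E
```

```text
[ 0.55922901 -0.22662495  0.33274852] [-1.79931741e+02 -9.05132204e-03  7.42319481e+01] [-2.20603029e+01  1.15251523e+01  9.42005714e+00  8.79637444e+01
  1.51564359e-03  8.37077427e+01]
```

View pics/crop2.png

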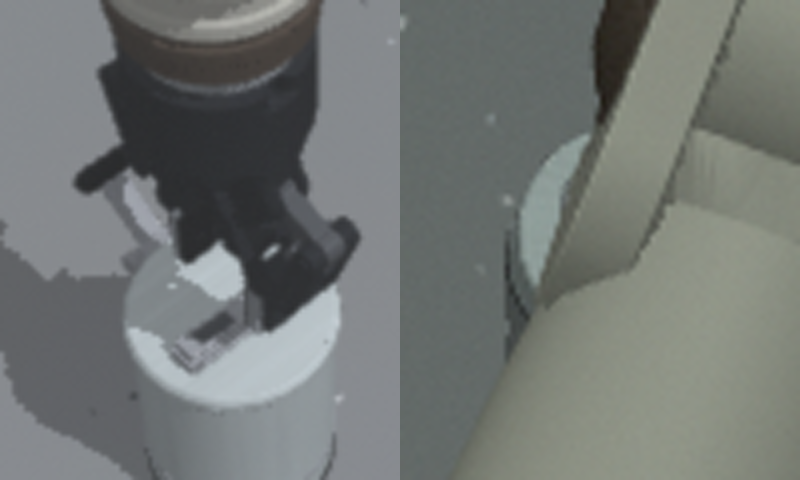

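The right picture is hidden by the arm. The left one shows the fingers straddling the clipper. Descending and gripping.

Request:
move_arm:
  jaw: [0.5,0.5,0.5,0.5,0.5]
  delta_pos:
    - [0.0025,0.002,-0.01]
    - [0,0,-0.01]
    - [0,0,-0.007]
    - [0,0,-0.004]
    - [0,0,0]
  yaw: [0,0,0,0,0]

```text
time: 4.37
ee_pos: [0.5618, -0.2245, 0.3005]
tcp_rot: [-179.9, -0.0, 74.2]
wrist_force: [-0.8, 0.1, 0.4]
opening: 0.0428
grasp_force: 0.0
```

Request:
move_arm:
  jaw: [0.6,0.7,0.8,0.9,1,1,1]
  delta_pos:
    - [0,0,0]
    - [0,0,0]
    - [0,0,0]
    - [0,0,0]
    - [0,0,0]
    - [0,0,0]
    - [0,0,0]
  yaw: [0,0,0,0,0,0,0]
  force: 35

```text
time: 4.95
ee_pos: [0.5621, -0.2247, 0.3021]
tcp_rot: [180.0, 0.0, 74.2]
wrist_force: [0.7, 0.1, 3.2]
opening: 0.0123
grasp_force: 34.9
```

Request:
move_arm:
  jaw: [1,1,1,1,1,1,1]
  delta_pos:
    - [0,0,0.005]
    - [0,0,0.01]
    - [0,0,0.02]
    - [0,0,0.025]
    - [0,0,0.02]
    - [0,0,0.01]
    - [0,0,0]
  yaw: [0,0,0,0,0,0,0]

```text
time: 5.53
ee_pos: [0.5621, -0.2247, 0.3946]
tcp_rot: [179.8, 0.0, 74.2]
wrist_force: [0.4, -0.5, -0.2]
opening: 0.0125
grasp_force: 34.6
```

```bash
python3 - <<'E'
from h import *
a=save("scene","pics/s3.png")
o=bot.get_obs();print(o["ee_pos"],o["tcp_rot"],o["wrist_force"])
c=cv2.resize(a[165:315,235:335],(400,600),interpolation=2)
cv2.imwrite("pics/crop3.png",c[:,:,::-1])
print([(r["xy"],r["confidence"]) for r in pinpoint("scene","clipper")])
E
```

```text
[ 0.56216707 -0.22466349  0.39259618] [1.79897483e+02 1.02604130e-02 7.42461393e+01] [ 0.02689973 -0.36143604 -0.65219217]
[([292.6, 260.0], 0.46)]
```

View pics/crop3.png

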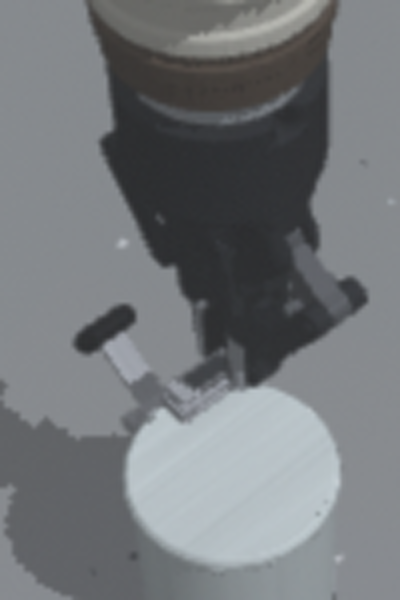

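The clipper is held level below the fingers, around (210,385) in the crop, and the lid is clear. Carrying it to the tray.

Request:
move_arm:
  jaw: [1,1,1,1,1,1,1,1,1,1]
  delta_pos:
    - [0,0.01,0]
    - [0,0.02,0]
    - [0,0.03,0]
    - [0,0.03,0]
    - [0,0.03,0]
    - [0,0.03,0]
    - [0,0.03,0]
    - [0,0.03,0]
    - [0,0.03,0]
    - [0,0.03,0]
  yaw: [0.02,0.03,0.03,0.03,0.03,0.03,0.03,0.03,0.03,0.03]

```text
time: 6.47
ee_pos: [0.5613, 0.0474, 0.3902]
tcp_rot: [-179.9, -0.0, 91.0]
wrist_force: [0.5, -0.7, -1.2]
opening: 0.0127
grasp_force: 34.6
```

Request:
move_arm:
  jaw: [1,1,1,1,1,1,1,1,1,1]
  delta_pos:
    - [-0.002,0.03,0]
    - [-0.002,0.03,0]
    - [0,0.03,-0.01]
    - [0,0.03,-0.02]
    - [0,0.015,-0.03]
    - [0,0.005,-0.035]
    - [0,0,-0.035]
    - [0,0,-0.025]
    - [0,0,-0.015]
    - [0,0,0]
  yaw: [0.03,0.03,0.03,0.03,0.02,0.01,0,0,0,0]

```text
time: 7.3
ee_pos: [0.5558, 0.1854, 0.2161]
tcp_rot: [-179.5, 0.1, 99.5]
wrist_force: [-0.4, 0.4, -0.6]
opening: 0.0127
grasp_force: 34.5
```

```bash
python3 - <<'E'
from h import *
a=save("scene","pics/s4.png");b=save("top","pics/t4.png")
o=bot.get_obs();print(o["ee_pos"],o["tcp_rot"],o["wrist_force"],o["opening"])
c=np.hstack([cv2.resize(a[130:250,335:435],(400,480),interpolation=2),cv2.resize(b[190:286,180:260],(400,480),interpolation=2)])
cv2.imwrite("pics/crop4.png",c[:,:,::-1])
E
```

```text
[0.55730785 0.18559101 0.22094363] [-1.79882183e+02  1.47511260e-02  9.95017123e+01] [-0.38116816  0.4042883   0.2527577 ] 0.012250066131878507
```

View pics/crop4.png

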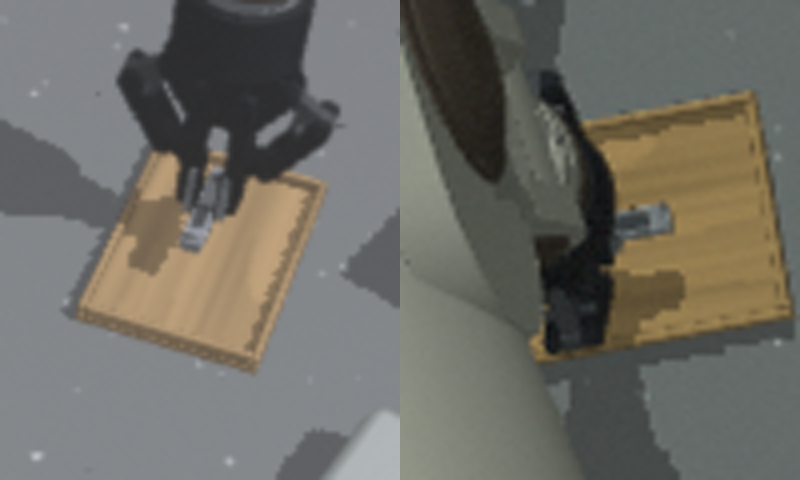

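Clipper is above the tray, level and lined up with its long side. Lowering gently.

Request:
move_arm:
  jaw: [1,1,1,1,1,1,1]
  delta_pos:
    - [0,0,-0.012]
    - [0,0,-0.012]
    - [0,0,-0.008]
    - [0,0,-0.004]
    - [0,0,-0.002]
    - [0,0,0]
    - [0,0,0]
  yaw: [0,0,0,0,0,0,0]

```text
time: 7.98
ee_pos: [0.5581, 0.1854, 0.184]
tcp_rot: [180.0, -0.0, 99.4]
wrist_force: [0.1, 0.0, -0.4]
opening: 0.0127
grasp_force: 34.6
```

Request:
move_arm:
  jaw: [1,1,1,1,1]
  delta_pos:
    - [0,0,-0.001]
    - [0,0,-0.0005]
    - [0,0,-0.0005]
    - [0,0,0]
    - [0,0,0]
  yaw: [0,0,0,0,0]

```text
time: 8.4
ee_pos: [0.5582, 0.1854, 0.1826]
tcp_rot: [179.9, -0.0, 99.5]
wrist_force: [-2.1, -0.4, 5.2]
opening: 0.0123
grasp_force: 35.2
```

Contact felt (5 N). Opening slowly.

Request:
move_arm:
  jaw: [0.83,0.8,0.76,0.7,0.64,0.58,0.55,0.55]
  delta_pos:
    - [0,0,0]
    - [0,0,0]
    - [0,0,0]
    - [0,0,0]
    - [0,0,0]
    - [0,0,0]
    - [0,0,0]
    - [0,0,0]
  yaw: [0,0,0,0,0,0,0,0]

```text
time: 9.07
ee_pos: [0.558, 0.1854, 0.1816]
tcp_rot: [-180.0, 0.0, 99.5]
wrist_force: [-0.3, 0.5, 0.9]
opening: 0.0385
grasp_force: 0.0
```

Request:
move_arm:
  jaw: [0.55,0.55,0.55,0.55,0.55,0.55,0.7,1,1,1]
  delta_pos:
    - [0,0,0.005]
    - [0,0,0.02]
    - [0,0,0.03]
    - [0,0,0.03]
    - [0,0,0.03]
    - [0,0,0.02]
    - [0,-0.03,0]
    - [0,-0.03,0]
    - [0,-0.03,0]
    - [0,-0.03,0]
  yaw: [0,0,0,0,0,0,-0.115,-0.115,-0.115,-0.115]

```text
time: 9.9
ee_pos: [0.5577, 0.0643, 0.3173]
tcp_rot: [180.0, -0.0, 72.8]
wrist_force: [-0.5, -0.5, -0.0]
opening: -0.0
grasp_force: 0.0
```

```bash
python3 - <<'E'
from h import *
a=save("scene","pics/s5.png");b=save("top","pics/t5.png")
o=bot.get_obs();print(o["time"],o["ee_pos"],o["tcp_rot"],o["wrist_force"],o["opening"],o["q"])
c=np.hstack([cv2.resize(a[130:250,335:435],(400,480),interpolation=2),cv2.resize(a[225:345,235:335],(400,480),interpolation=2)])
cv2.imwrite("pics/crop5.png",c[:,:,::-1])
for n in("scene","top"):
  for t in("hinge","thumb_bar","lid_top"):
    print(n,t,[(np.round(r["xy"],1).tolist(),round(r["confidence"],2)) for r in pinpoint(n,t)])
E
```

```text
10.0 [0.55785059 0.06216766 0.31734923] [1.79955510e+02 3.26903037e-02 7.26459427e+01] [-0.11027799 -0.19028855  0.47360937] -0.00017355653096661332 [ 6.36839465e+00  5.62112356e+00  1.10846773e+00  8.54597647e+01
 -4.78268018e-02  1.13722428e+02]
scene hinge [([167.6, 217.0], 0.72), ([273.5, 269.0], 0.65), ([239.7, 384.8], 0.6)]
scene thumb_bar [([266.4, 373.1], 0.94), ([260.8, 245.4], 0.77), ([166.5, 185.3], 0.74)]
scene lid_top [([172.3, 243.4], 0.72), ([293.5, 282.5], 0.64), ([191.2, 385.5], 0.59)]
top hinge [([485.9, 205.7], 0.94), ([398.5, 354.7], 0.7), ([384.7, 251.9], 0.56)]
top thumb_bar [([478.0, 190.4], 0.89), ([384.6, 269.7], 0.86), ([390.0, 372.7], 0.81)]
top lid_top [([390.6, 230.2], 0.92), ([507.0, 233.8], 0.89), ([422.0, 328.3], 0.65)]
```

View pics/crop5.png

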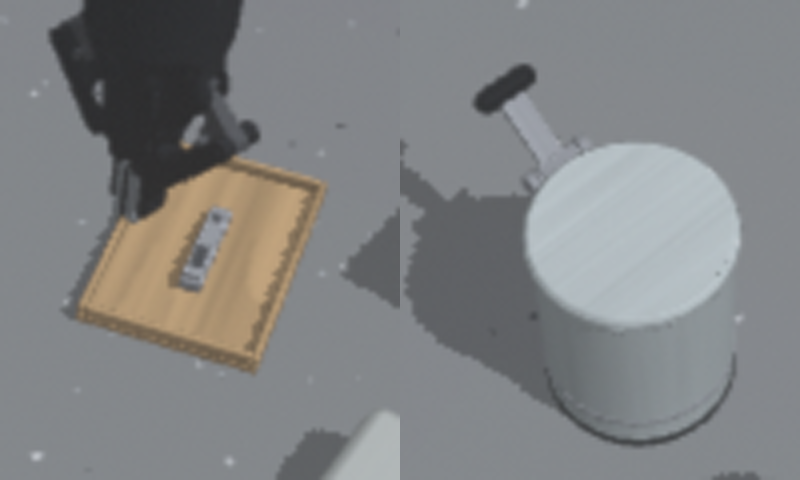

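The clipper lies flat in the tray, centre around (205,250) in the left crop. The canister hasn't moved and its lid is shut. Thumb bar stays at about (0.467,-0.196,0.146). Going above it with the jaws shut, pads across the bar.

Request:
move_arm:
  jaw: [1,1,1,1,1,1,1]
  delta_pos:
    - [-0.0066,-0.0186,0.006]
    - [-0.0066,-0.0186,0.006]
    - [-0.0066,-0.0186,0.006]
    - [-0.0066,-0.0186,0.006]
    - [-0.0066,-0.0186,0.006]
    - [-0.0066,-0.0186,0]
    - [-0.0066,-0.0186,0]
  yaw: [0.1165,0.1165,0.1165,0.1165,0.1165,0.1165,0.1165]

```text
time: 10.88
ee_pos: [0.5117, -0.0648, 0.3472]
tcp_rot: [180.0, 0.0, 120.3]
wrist_force: [-0.0, 0.6, -1.1]
opening: -0.0002
grasp_force: 0.0
```

Request:
move_arm:
  jaw: [1,1,1,1,1,1,1,1,1]
  delta_pos:
    - [-0.0066,-0.0186,0]
    - [-0.0066,-0.0186,0]
    - [-0.0066,-0.0186,0]
    - [-0.0066,-0.0186,0]
    - [-0.0066,-0.0186,0]
    - [-0.0066,-0.0186,0]
    - [-0.0066,-0.0186,0]
    - [0,0,0]
    - [0,0,0]
  yaw: [0.1165,0.1165,0.1165,0.1165,0.1165,0.1165,0.1165,0,0]

```text
time: 11.63
ee_pos: [0.4657, -0.195, 0.3467]
tcp_rot: [180.0, -0.0, 166.4]
wrist_force: [-0.2, 0.0, 0.2]
opening: 0.0
grasp_force: 0.0
```

Request:
move_arm:
  jaw: [1,1,1,1,1,1,1,1]
  delta_pos:
    - [0,0,-0.01]
    - [0,-0.001,-0.01]
    - [0,0,-0.003]
    - [0,0,-0.002]
    - [0,0,-0.002]
    - [0,0,-0.002]
    - [0,0,0]
    - [0,0,0]
  yaw: [0,0,0,0,0,0,0,0]

```text
time: 12.3
ee_pos: [0.4655, -0.1954, 0.3175]
tcp_rot: [180.0, -0.0, 166.6]
wrist_force: [-1.6, 2.0, 3.8]
opening: -0.0001
grasp_force: 2.1
```

```bash
python3 - <<'E'
from h import *
a=save("scene","pics/s6.png")
o=bot.get_obs();print(o["time"],o["ee_pos"],o["tcp_rot"],o["wrist_force"])
cv2.imwrite("pics/crop6.png",cv2.resize(a[205:335,215:345],(600,600),interpolation=2)[:,:,::-1])
E
```

```text
12.35 [ 0.46558895 -0.19554194  0.31767101] [ 1.79974761e+02 -1.81144963e-02  1.66561030e+02] [-2.56778503  2.46566965  3.60259183]
```

View pics/crop6.png

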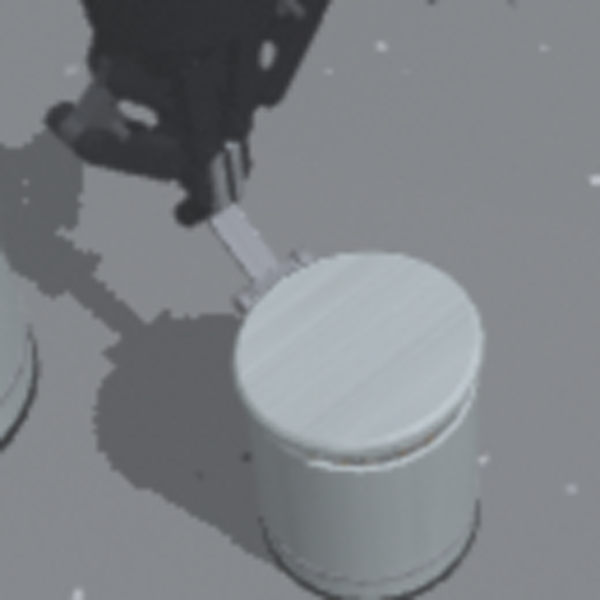

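The lid has just begun to open: a gap shows at (370,455) in the crop, with the tip on the bar. Following the bar's arc.

Request:
move_arm:
  jaw: [1,1,1,1,1,1]
  delta_pos:
    - [-0.0016,0.0004,-0.0029]
    - [-0.0016,0.0004,-0.0029]
    - [-0.0015,0.0004,-0.0037]
    - [-0.0015,0.0004,-0.0037]
    - [-0.0008,0.0002,-0.0038]
    - [-0.0008,0.0002,-0.0038]
  yaw: [0,0,0,0,0,0]

```text
time: 12.85
ee_pos: [0.4578, -0.194, 0.2964]
tcp_rot: [180.0, 0.0, 166.5]
wrist_force: [1.8, 1.0, 2.1]
opening: -0.0001
grasp_force: 1.0
```

Request:
move_arm:
  jaw: [1,1]
  delta_pos:
    - [0,0,0]
    - [0,0,0]
  yaw: [0,0]

```text
time: 13.02
ee_pos: [0.4578, -0.1941, 0.2966]
tcp_rot: [-180.0, -0.0, 166.5]
wrist_force: [1.0, 0.6, 2.3]
opening: 0.0002
grasp_force: 1.0
```

Forces are small. Continuing to just short of 60°.

Request:
move_arm:
  jaw: [1,1,1,1,1,1,1,1]
  delta_pos:
    - [-0.0002,0.0001,-0.0038]
    - [-0.0002,0.0001,-0.0038]
    - [0.0005,-0.0001,-0.0037]
    - [0.0005,-0.0001,-0.0037]
    - [0.0005,-0.0001,-0.0017]
    - [0.0005,-0.0001,-0.0015]
    - [0,0,0]
    - [0,0,0]
  yaw: [0,0,0,0,0,0,0,0]

```text
time: 13.68
ee_pos: [0.4594, -0.1943, 0.2787]
tcp_rot: [-180.0, 0.0, 166.5]
wrist_force: [1.5, -1.6, 2.1]
opening: -0.0002
grasp_force: 1.2
```

```bash
python3 - <<'E'
from h import *
from scipy.optimize import least_squares
a=save("scene","pics/s7.png");b=save("top","pics/t7.png")
o=bot.get_obs();print(o["time"],o["ee_pos"],o["wrist_force"])
c=np.hstack([cv2.resize(a[185:335,215:345],(400,460),interpolation=2),cv2.resize(b[175:290,330:430],(400,460),interpolation=2)])
C=np.array([.5555,-.2185,0]);u=np.array([.970,-.242,0]);v=np.array([.242,.970,0])
def ring(th,dr=0.,n=90):
    # rim of upper lid face: hinge at r=-.054,z=.118
    t=np.linspace(0,2*np.pi,n); x=.0505*np.cos(t)+.054; y=.0505*np.sin(t); z=.007
    X=x*np.cos(th)-z*np.sin(th)-.054; Z=x*np.sin(th)+z*np.cos(th)+.118
    return C+np.outer(X,u)+np.outer(y,v)+np.outer(Z,[0,0,1])
for n,im,(r0,r1,c0,c1),off in(("scene",a,(185,335,215,345),0),("top",b,(175,290,330,430),400)):
  for r in pinpoint(n,"lid_top"): print(n,np.round(r["xy"],1),round(r["confidence"],2))
  for d in(50,55,60,65): print(d,np.round(proj(n,ring(np.radians(d)).mean(0)),1))
  p=np.array([proj(n,X) for X in ring(np.radians(60))])
  p=(p-[c0,r0])*[400/(c1-c0),460/(r1-r0)]+[off,0]
  cv2.polylines(c,[p.astype(np.int32)],True,(255,0,0),1)
cv2.imwrite("pics/crop7.png",c[:,:,::-1])
E
```

```text
13.7833 [ 0.45940363 -0.19427592  0.27883906] [ 0.25051436 -1.81095131  2.38917002]
scene [193.9 387.9] 0.81
scene [171.6 242.3] 0.74
scene [276.2 263.5] 0.73
scene [281.2 258.9] 0.61
50 [285.3 262. ]
55 [283.7 259.8]
60 [282.  257.7]
65 [280.3 255.7]
top [421.8 330.5] 0.71
top [507.5 235.4] 0.69
50 [389.4 239.6]
55 [389.1 241.3]
60 [388.8 243.2]
65 [388.4 245.1]
```

View pics/crop7.png

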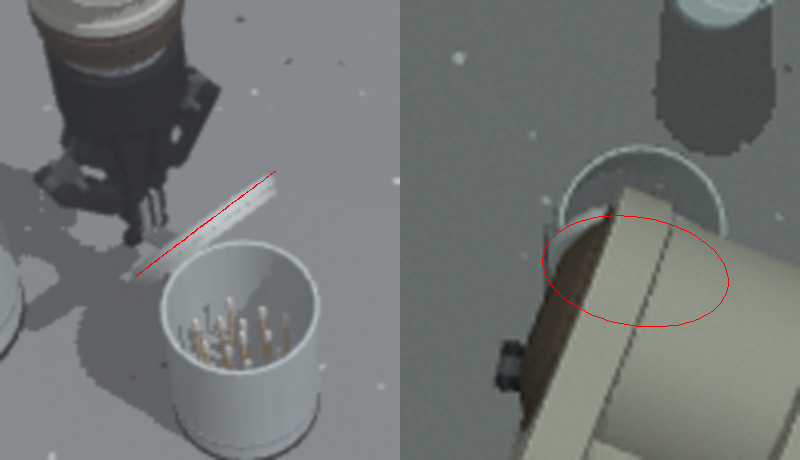

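The lid is open with the swabs showing, and the red 60° model rim at (135,275)–(275,170) lies along it, nearly edge-on. One numeric check of the angle with the lid outline.

```bash
python3 - <<'E'
from h import *
a=camera("scene").astype(float)
C=np.array([.5555,-.2185,0]);u=np.array([.970,-.242,0]);v=np.array([.242,.970,0])
K=4
def sil(th,zs=(-.002,.007),sh=(0,0)):
    t=np.linspace(0,2*np.pi,120); P=[]
    for z in zs:
        x=.0505*np.cos(t)+.054; y=.0505*np.sin(t)
        X=x*np.cos(th)-z*np.sin(th)-.054; Z=x*np.sin(th)+z*np.cos(th)+.118
        P+= [proj("scene",q) for q in C+np.outer(X,u)+np.outer(y,v)+np.outer(Z,[0,0,1])]
    h=cv2.convexHull((np.array(P)+sh).astype(np.float32))
    m=np.zeros((480*K,640*K),np.uint8); cv2.fillConvexPoly(m,np.round(h*K).astype(np.int32),1)
    return cv2.resize(m.astype(np.float32),(640,480),interpolation=cv2.INTER_AREA)
for t in("lid_top","lid"):
  for r in outline_of("scene",t):
    xy=r["xy"]
    if abs(xy[0]-282)<25 and abs(xy[1]-258)<25:
        m=r["mask"]; print(t,np.round(xy),round(r["confidence"],2),m.sum())
        ang=[]
        for d in range(50,72,2):
            best=max((np.minimum(s,m).sum()/np.maximum(s,m).sum(),dx,dy) for dx in(-2,-1,0,1,2) for dy in(-2,-1,0,1,2) for s in[sil(np.radians(d),sh=(dx,dy))])
            ang.append((d,round(float(best[0]),3),best[1:]))
        print(ang)
# perpendicular brightness profile across lid mid-line
o1=proj("scene",C+u*(-.054+.030)+np.array([0,0,.118+.052])); d=proj("scene",C+u*(.0)+np.array([0,0,.118+.0935]))-o1; d/=np.linalg.norm(d); nrm=np.array([-d[1],d[0]])
for s in(-5,5,12):
    print(s,[int(cv2.remap(a.mean(2).astype(np.float32),np.float32([[p[0]]]),np.float32([[p[1]]]),1)[0,0]) for p in[o1+d*s+nrm*k for k in range(-9,10)]])
E
```

```text
lid_top [277. 262.] 0.79 591Traceback (most recent call last):
  File "<stdin>", line 21, in <module>
  File "<stdin>", line 21, in <genexpr>
  File "<stdin>", line 10, in sil
  File "h.py", line 6, in proj
    m=camera_model(n); c=np.array(m["R"])@np.array(X,float)+np.array(m["t"]); return np.array([m["fx"]*c[0]/c[2]+m["cx"],m["fy"]*c[1]/c[2]+m["cy"]])
ValueError: time passes only in moves, steps and waits
```

```bash
python3 - <<'E'
import h
from h import *
M=camera_model("scene");h.camera_model=lambda n:M
a=camera("scene").mean(2)
R=[r for r in outline_of("scene","lid_top") if abs(r["xy"][0]-280)<20 and abs(r["xy"][1]-259)<20]
C=np.array([.5555,-.2185,0]);u=np.array([.970,-.242,0]);v=np.array([.242,.970,0])
def pts(th):
    t=np.linspace(0,2*np.pi,60); P=[]
    for z in(-.002,.007):
        x=.0505*np.cos(t)+.054; y=.0505*np.sin(t)
        X=x*np.cos(th)-z*np.sin(th)-.054; Z=x*np.sin(th)+z*np.cos(th)+.118
        P+=[proj("scene",q) for q in C+np.outer(X,u)+np.outer(y,v)+np.outer(Z,[0,0,1])]
    return np.array(P)
# width across & direction of the slab, away from the hinge
base=proj("scene",C-.054*u+[0,0,.118]); 
ax=proj("scene",C-.0*u+[0,0,.118+.0935])-base; ax/=np.linalg.norm(ax); n=np.array([-ax[1],ax[0]])
def desc(Q):
    s=(Q-base)@ax;w=(Q-base)@n
    out=[round(s.max(),1)]
    for lo in(20,26,32): 
        k=(s>lo-1.5)&(s<lo+1.5); out+=[round(w[k].min(),1),round(w[k].max(),1)] if k.any() else [None]
    return out
for d in range(50,72,3):
    hull=cv2.convexHull(pts(np.radians(d)).astype(np.float32)); m=np.zeros((1920,2560),np.uint8)
    cv2.fillConvexPoly(m,np.round(hull*4).astype(np.int32),1); yy,xx=np.nonzero(m); print(d,desc(np.stack([xx,yy],1)/4))
for r in R:
    yy,xx=np.nonzero(r["mask"]); print("mask",round(r["confidence"],2),desc(np.stack([xx,yy],1)*1.))
for s in(20,26,32): print(s,[int(cv2.remap(a.astype(np.float32),np.float32([[p[0]]]),np.float32([[p[1]]]),1)[0,0]) for p in[base+ax*s+n*k for k in range(-9,11)]])
E
```

```text
50 [np.float64(38.3), np.float64(-2.7), np.float64(11.9), np.float64(-1.9), np.float64(11.8), np.float64(-0.8), np.float64(11.1)]
53 [np.float64(38.3), np.float64(-3.1), np.float64(8.8), np.float64(-2.6), np.float64(8.5), np.float64(-1.8), np.float64(8.0)]
56 [np.float64(38.4), np.float64(-3.4), np.float64(5.6), np.float64(-3.2), np.float64(5.5), np.float64(-2.8), np.float64(5.0)]
59 [np.float64(38.4), np.float64(-4.0), np.float64(2.4), np.float64(-4.0), np.float64(2.3), np.float64(-4.0), np.float64(2.0)]
62 [np.float64(38.1), np.float64(-6.4), np.float64(0.5), np.float64(-6.3), np.float64(0.4), np.float64(-6.4), np.float64(0.0)]
65 [np.float64(38.2), np.float64(-9.7), np.float64(0.0), np.float64(-9.5), np.float64(-0.4), np.float64(-9.5), np.float64(-1.2)]
68 [np.float64(38.1), np.float64(-12.7), np.float64(-0.3), np.float64(-12.7), np.float64(-1.1), np.float64(-12.4), np.float64(-2.2)]
71 [np.float64(37.8), np.float64(-15.9), np.float64(-0.8), np.float64(-15.8), np.float64(-1.8), np.float64(-15.2), np.float64(-3.2)]
mask 0.78 [np.float64(35.7), np.float64(-6.1), np.float64(0.5), np.float64(-6.4), np.float64(1.1), np.float64(-6.4), np.float64(0.8)]
20 [136, 136, 141, 164, 188, 198, 197, 185, 185, 188, 170, 144, 136, 137, 137, 137, 137, 137, 140, 149]
26 [136, 136, 140, 161, 185, 194, 194, 190, 187, 184, 166, 142, 137, 137, 137, 137, 137, 137, 137, 137]
32 [136, 136, 137, 154, 178, 187, 185, 179, 174, 173, 159, 142, 138, 136, 136, 137, 137, 136, 136, 137]
```

```bash
python3 - <<'E'
from h import *
a=cv2.imread("pics/s5.png",0);b=camera("scene");b=cv2.cvtColor(b,cv2.COLOR_RGB2GRAY)
A,B=[np.float32(x[303:340,262:330]) for x in(a,b)]
w=np.float32([[1,0,0],[0,1,0]])
print(cv2.findTransformECC(A,B,w,cv2.MOTION_TRANSLATION,(3,100,1e-5))[1][:,2])
for t in("clipper","tray"): print(t,[(np.round(r["xy"]).tolist(),round(r["confidence"],2)) for r in pinpoint("scene",t)])
o=bot.get_obs();print(o["time"],o["ee_pos"],o["wrist_force"])
E
```

```text
[0.02773118 0.7178683 ]
clipper [([383.0, 195.0], 0.56)]
tray [([386.0, 195.0], 0.75)]
14.2333 [ 0.45939436 -0.19421331  0.27872777] [-0.26806685 -2.00752684  2.55735616]
```

```bash
python3 -c "
from workcell import bot
print(bot.job_done())"
```

```text
the job is handed in; nothing more can be done
None
```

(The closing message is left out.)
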